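# Swing the lamp aside and hold the vial cooler's lid at 40 degrees

### The job

Swing the small inspection lamp on the grey vial cooler round to the left, by the black knob on its head, until no part of it is over the lid any more; only then lift the white lid by its steel handle until it stands open at 40 degrees (its edge in line with the large red tick of the quadrant beside the hinge), and keep holding it there so that the vials can be looked over. The lid falls shut by itself, so the job finishes with the gripper still holding the lid still at that angle; do not let go. Leave everything else on the bench where it stands.

Things in the scene. Friction and masses are not known exactly. Their poses are not given: they have to be found in the camera images.
- cooler: Vial cooler: grey box 110x130 mm, 72 mm high, fixed to the bench, white hinged lid, lamp on a steel post. Origin: centre of its underside, on the bench. Its x axis points from the lid's handle side to the hinge side, y runs along the hinge. Hinge to the robot's right, handle to the left, lamp post on the side nearer the robot; by the hinge on that side a metal arc with ticks every 10 degrees, a large red one at 40.
- lid_hinge (a point): Middle of the lid's hinge axis, 79 mm above the bench, at x = +48 mm in the cooler's frame. The axis is level and runs along the cooler's y axis. Orientation as the cooler's.
- lid (a joint): Opening angle of the lid in rad: 0 shut, grows as the handle side rises, stop at 1.15; 40 degrees is 0.698. The lid weighs about 0.32 kg, turns almost freely and falls shut from any angle.
- lid_handle (a point): Middle of the lid's handle: a round steel bar 10 mm thick, 72 mm long, parallel to the hinge, on a 9 mm post at each end (63 mm free between). Lid shut: bar axis 131 mm above the bench, 46 mm above the lid's top face, 80 mm from the hinge axis horizontally and 52 mm above it. Turns with the lid about the hinge; its x axis points to the hinge, y along the bar, z off the lid.
- lamp_arm (a joint): Swing of the lamp arm about its upright post, rad: 0 with the arm along the cooler's +y axis, across the middle of the lid (starts 0 to 0.4); grows anticlockwise seen from above: the lamp moves to the left, then towards the robot; stop at 2.3. No part is over the lid beyond 1.65. Friction about 0.12 Nm; it stays where it is left.
- lamp_pivot (a point): Point on the lamp arm's upright pivot axis, 190 mm above the bench, at x = -10 mm, y = -90 mm in the cooler's frame. Orientation as the cooler's.
- lamp_knob (a point): Middle of the black knob standing upright on the lamp head, 225 mm above the bench, 100 mm from the pivot axis. The knob is round, 20 mm thick, and reaches from 200 to 238 mm above the bench. The white head below it is 56 mm wide, from 174 to 200 mm above the bench; the arm is a flat bar 12 mm wide at 190 mm.
- beaker_mid (a point): Bystander: small clear beaker, 57 mm wide, 69 mm tall; point at its middle, half-way up. To be left alone.
- timer_mid (a point): Bystander: small white bench timer, 45x60x18 mm, lying flat; point at its middle, half-way up. To be left alone.
- tape_mid (a point): Bystander: cream masking tape roll, 68 mm wide, 18 mm tall, lying flat; point at its middle, half-way up. To be left alone.
- amber_vial_mid (a point): Bystander: amber vial with a red cap, 33 mm wide, 80 mm tall; point at its middle, half-way up. To be left alone.
- bottle_white_cap_mid (a point): Bystander: brown reagent bottle with a white cap, 62 mm wide, 153 mm tall; point at its middle, half-way up. To be left alone.
- white_jar_mid (a point): Bystander: white plastic jar, 66 mm wide, 130 mm tall; point at its middle, half-way up. To be left alone.
- red_vial_mid (a point): Bystander: clear vial with a red cap, 33 mm wide, 85 mm tall; point at its middle, half-way up. To be left alone.

How it is judged:
On the way:
1. the lamp is swung clear of the lid while the lid is still shut (value of joint lamp_arm above 1.6 rad and value of joint lid below 0.08 rad), for 0.2 s.
At the end, for the whole second after the job is handed in: The lid is held still by the gripper's fingers at 40 degrees, plus or minus 6 (0.593 to 0.803 rad), through the last second; the lamp arm is still clear of the lid (joint above 1.6 rad); the beaker, timer, tape, bottle, jar and vials are within 30 mm of where they stood (value of joint lamp_arm above 1.6 rad and value of joint lid between 0.593 and 0.803 rad and velocity of joint lid between -0.06 and 0.06 rad/s and contact force between the fingers and lid above 0.5 N and distance of each of beaker_mid, timer_mid, tape_mid, amber_vial_mid, bottle_white_cap_mid, white_jar_mid, red_vial_mid from where it was at the start of the episode below 0.03 m); the arm keeps its last pose, push and grip.
It fails at once if the lid is raised while the lamp is still over it (value of joint lid above 0.12 rad and value of joint lamp_arm below 1.6 rad).
It fails at once if a bystander on the bench is knocked away or over (distance of any of beaker_mid, timer_mid, tape_mid, amber_vial_mid, bottle_white_cap_mid, white_jar_mid, red_vial_mid from where it was at the start of the episode above 0.03 m).
It also fails if it takes over 59 s, if anything falls off the work surface, if the arm or the gripper's body presses on something with over 40 N, if the wrist force passes 120 N, or if a joint passes its speed limit or range.

### The arm

A 6-joint arm with a two-finger parallel gripper is mounted at the origin on a cart in front of the work surface, level with it; the furniture and walls round the work are solid. World frame = base frame: x ahead of the robot, y to its left, z up, the work surface at z = 0. Lengths are in m, angles in rad, forces in N, time in s.
With the tool pointing down it reaches from about 0.35 to 0.775 m from the base axis. Payload 7.3 kg.
Tool frame: the origin (TCP) lies midway between the tips of the shut fingers; the grasp point (between the pads) lies 19 mm behind it (robot.grasp_offset is the z of the grasp point in the tool frame, in m); z points along the fingers, y is the direction in which the jaws open and shut (so a half turn about z gives the same grasp; the last joint's range is limited). The gripper opens to 92 mm and grips with 3 to 60 N. Pads are 19 mm wide; open, the fingers measure 130 mm over their backs; the gripper's body (75 mm by 190 mm) begins 47 mm behind the grasp point.
Start: joints at [1.194, 0.342, 1.524, -0, 1.275, -0.146], TCP at [0.12, 0.511, 0.227] pointing down, gripper open.
Joint ranges: [-2.53, 2.53], [-0.77, 2.02], [0.04, 2.7], [-1, 4.14], [0.28, 2.66], [-3.11, 3.11]. Speed limits (rad/s): [2.57, 2.57, 3.14, 3.14, 3.14, 3.14].

### API

Orientations are given as [roll, pitch, yaw] about the fixed x, y, z axes, in that order (R = Rz(yaw) Ry(pitch) Rx(roll)).
In Python, from cell import observe, imaging, workorder, robot gives the robot as it stands. The module is installed in compiled form; this text tells all that it offers.
- The arm moves only by the tool send_rows, never from a script. Its argument "series" is a list of rows, each a list of 7 numbers: the shift along the tool's x, y, z in m, then the turn, a rotation vector about the tool's x, y, z in rad, then the closure, from 0 (fully open) to 1 (shut). A call has 1 to 5 rows; each row shifts and turns the commanded pose from where the row before left it, along the tool's axes as they then stand; what a row does not reach is not made up. A row lasts 1/12 s, in which the tool goes at most 41.7 mm and 7.16 degrees, less where a joint would pass 70% of its speed; a pose out of reach is approached as far as the arm can. A call is refused whole if a number of a shift passes 0.0417 or a number of a turn 0.125, either way. A call with a gripper value outside its range is refused whole. The fingers move at their own pace and stop on an object; "newtons" is the grip in N (left out, the last holds). Time passes only in rows, so rows that do not move let the fingers close. It gives the time, the measured TCP pose, the force and the opening at its end, in the units of the state.
- observe(): the state, without advancing time (a new reading comes with each control period).
- imaging.read_camera(name): name is "scene" or "side" or "wrist"; returns a dict with "color" (384x512x3 uint8, red, green, blue), "range_z" (384x512 float32, m along the optical axis (not along the pixel's ray), 0 where there is no reading), "vfov" (degrees; the focal length in pixels is half the picture's height over the tangent of half this angle, whatever the lens; pixels are square), "cx", "cy" (the principal point, pixels), "T" (4x4, takes a point from camera to world coordinates). Camera axes: x right, y down, z forward; pixel columns grow to the right and rows downward; lengths in m; the calibration is good to about 2 mm. A picture is of the moment at which its call begins.
- workorder.hand_in(): hands the job in, once; it reports no verdict.
The state is a dict: "time": time; "qpos": joint angles; "qvel": joint speeds; "joint_efforts": joint torques, N m; "tool_pos": TCP position; "tool_rot": TCP orientation; "contact_force": force on the tool from outside, world axes, zero at the start; "torque": the same for the moment, N m; "opening": finger opening in m.
Only numpy, scipy, OpenCV 4.12 (cv2) and the standard library are available. Lean on these libraries where they do the work, as an engineer would, in place of code of your own. Each camera call takes 0.05 s, during which the arm holds its last target.

## Working session

There is one attempt and no reset: what is moved stays moved. The work goes in short steps, Python scripts to look and compute and a tool call to move; the robot and the scene stay as the last step left them, time stands still between calls to the robot, and variables do not carry over. Pictures are saved under pics/ and viewed, and the job is handed in when it is done.

Besides the shell and the picture viewer there is one more tool, called after "Request:" by a JSON object that holds its "api" and its "payload", one argument or row to a line. send_rows: Moves the arm, as the interface text tells. Its arguments: {"type":"object","properties":{"series":{"type":"array","items":{"type":"array","items":{"type":"number"}}},"newtons":{"type":"number"}},"required":["series"]}

```bash
mkdir -p pics
python3 - <<'E'
from cell import observe, imaging
import cv2,numpy as np
s=observe(); print(s)
for n in ["scene","side","wrist"]:
    c=imaging.read_camera(n); cv2.imwrite(f"pics/{n}0.png",c["color"][:,:,::-1]); np.savez(f"pics/{n}0.npz",**c); print(n,c["vfov"],c["cx"],c["cy"],c["T"].round(3).tolist())
E
```

```text
{'time': 0.0, 'qpos': array([ 1.19399922e+00,  3.42719204e-01,  1.52502365e+00,  2.47834902e-05,
        1.27542353e+00, -1.46008697e-01]), 'qvel': array([-0.00115699,  0.00087367,  0.00042959,  0.0010131 ,  0.00083246,
        0.00064702]), 'joint_efforts': array([ 5.30632315e-04, -4.31222713e+01, -2.44233209e+01,  7.19577447e-02,
        5.54866449e-02, -5.80361939e-05]), 'tool_pos': array([0.1199113 , 0.51069382, 0.22604449]), 'tool_rot': array([-3.14003911e+00, -2.52409880e-04,  2.91079681e+00]), 'contact_force': array([ 0.1106787 , -0.60111151,  0.44979756]), 'torque': array([ 0.00705353, -0.01671147, -0.00652998]), 'opening': 0.09174764390251848}
scene 53.588040300966334 254.41311231402946 196.10471535868342 [[0.607, -0.667, 0.432, -0.076], [-0.795, -0.509, 0.331, -0.42], [-0.001, -0.544, -0.839, 1.186], [0.0, 0.0, 0.0, 1.0]]
side 51.871539308900324 262.06877279944456 192.8312644960922 [[-1.0, -0.003, -0.006, 0.481], [0.003, 0.672, -0.741, 0.922], [0.006, -0.741, -0.672, 0.993], [0.0, 0.0, 0.0, 1.0]]
wrist 63.55178773040293 257.56287493361947 194.65666162867916 [[0.229, 0.935, 0.271, 0.047], [0.973, -0.219, -0.065, 0.529], [-0.001, 0.278, -0.96, 0.384], [0.0, 0.0, 0.0, 1.0]]
```

View pics/scene0.png

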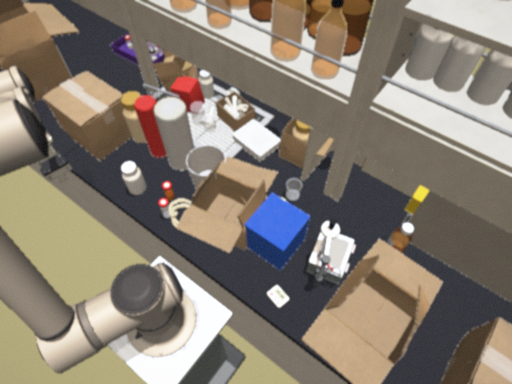

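View pics/side0.png

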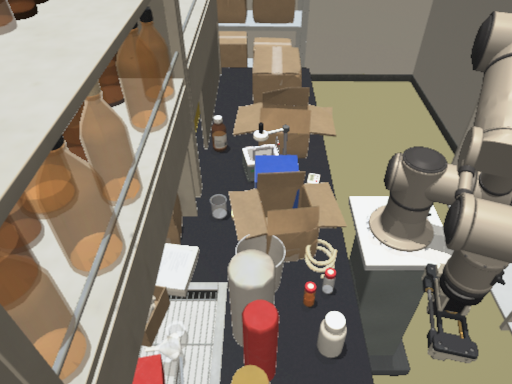

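View pics/wrist0.png

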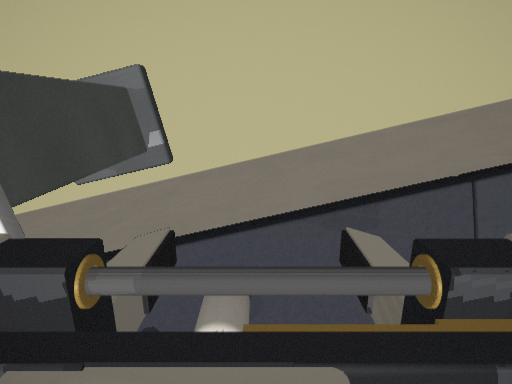

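The cooler with its lamp is at about (330,250) in the scene view, with a blue bin to its left and a cardboard box to its right. In the side view it is at about (262,155). I'll enlarge both.

```bash
cat > h.py <<'E'
import numpy as np,cv2
def load(f): return dict(np.load(f))
def dep(c,u,v,z=None):
    h=c["color"].shape[0]; f=h/2/np.tan(np.radians(float(c["vfov"])/2))
    if z is None: z=c["range_z"][int(round(v)),int(round(u))]
    p=np.array([(u-c["cx"])/f*z,(v-c["cy"])/f*z,z,1]); return (c["T"]@p)[:3]
def cloud(c):
    h,w=c["range_z"].shape; f=h/2/np.tan(np.radians(float(c["vfov"])/2))
    u,v=np.meshgrid(np.arange(w),np.arange(h)); z=c["range_z"]
    P=np.stack([(u-c["cx"])/f*z,(v-c["cy"])/f*z,z,np.ones_like(z)],-1)@c["T"].T
    return P[...,:3]
def proj(c,p):
    h=c["color"].shape[0]; f=h/2/np.tan(np.radians(float(c["vfov"])/2))
    q=np.linalg.inv(c["T"])@np.r_[p,1]; return q[0]/q[2]*f+c["cx"],q[1]/q[2]*f+c["cy"]
def crop(c,u0,v0,u1,v1,k,fn):
    im=c["color"][v0:v1,u0:u1,::-1]; cv2.imwrite(fn,cv2.resize(im,None,fx=k,fy=k,interpolation=cv2.INTER_CUBIC))
E
python3 - <<'E'
from h import *
c=load("pics/scene0.npz"); crop(c,290,190,390,290,6,"pics/sc1.png")
s=load("pics/side0.npz"); crop(s,220,110,320,200,6,"pics/sd1.png")
for n,c,R in (("scene",c,(290,190,390,300)),("side",s,(225,110,320,200))):
    P=cloud(c); print(n)
    u0,v0,u1,v1=R
    for v in range(v0,v1,6):
        print(v,' '.join("%d,%d,%d"%tuple((P[v,u]*1000).astype(int)) for u in range(u0,u1,6)))
E
```

```text
scene
190 597,-63,66 649,-61,1 666,-77,-3 678,-96,0 695,-112,-5 704,-132,0 700,-156,27 703,-177,43 697,-200,70 757,-204,3 778,-220,-6 788,-239,-1 804,-257,-4 816,-275,-2 830,-293,-2 843,-311,-1 858,-329,-4
196 599,-66,26 609,-85,32 642,-93,0 658,-110,-4 669,-128,-1 683,-146,-2 696,-164,-1 700,-184,13 699,-206,34 738,-217,-2 751,-234,-2 766,-252,-4 779,-270,-3 788,-288,2 805,-306,-1 819,-323,-2 830,-341,0
202 595,-71,-3 605,-91,2 619,-108,0 636,-124,-5 648,-142,-2 660,-160,0 675,-177,-2 687,-195,-1 703,-212,-4 714,-230,0 727,-248,0 742,-265,-2 751,-283,2 767,-301,0 782,-318,-3 796,-335,-3 806,-353,0
208 486,-131,156 496,-147,159 599,-122,-1 612,-139,-2 626,-156,-1 638,-174,0 653,-191,-3 665,-209,0 679,-226,-2 691,-243,-1 704,-261,0 718,-278,0 731,-295,0 742,-313,2 757,-330,0 772,-348,-2 785,-365,-2
214 467,-144,158 477,-160,161 488,-175,161 591,-153,-1 605,-169,-4 618,-187,-2 630,-204,-1 644,-221,-2 656,-239,0 667,-257,2 682,-273,0 693,-291,3 709,-308,-1 720,-325,1 732,-342,2 746,-359,1 761,-377,0
220 -75,-420,1186 460,-171,159 471,-186,159 489,-198,147 580,-184,3 598,-200,-5 610,-217
[... 5107 characters left out ...]
27 496,-79,159 476,-24,205 457,-28,202 439,-28,201 420,-28,202 401,-33,197 381,-35,196 362,-40,192 343,-41,192 290,-247,20 267,-248,19
182 613,-231,2 590,-227,6 567,-232,1 544,-234,0 521,-233,1 495,-50,158 476,-24,180 457,-29,176 438,-32,174 418,-34,172 399,-39,168 379,-41,166 360,-43,165 340,-47,161 291,-225,8 271,-212,20
188 611,-195,3 589,-197,2 566,-197,1 543,-199,0 521,-200,0 495,-29,151 476,-28,151 456,-35,145 437,-34,147 417,-40,141 397,-44,138 377,-47,135 357,-50,132 339,-42,140 322,-27,153 302,-27,153
194 609,-165,0 571,-2,149 552,-3,148 533,-7,144 514,-5,146 495,4,155 476,-28,126 456,-34,120 436,-37,118 416,-42,113 396,-46,109 376,-48,107 355,-53,103 338,-36,119 324,1,154 305,1,153
```

View pics/sc1.png

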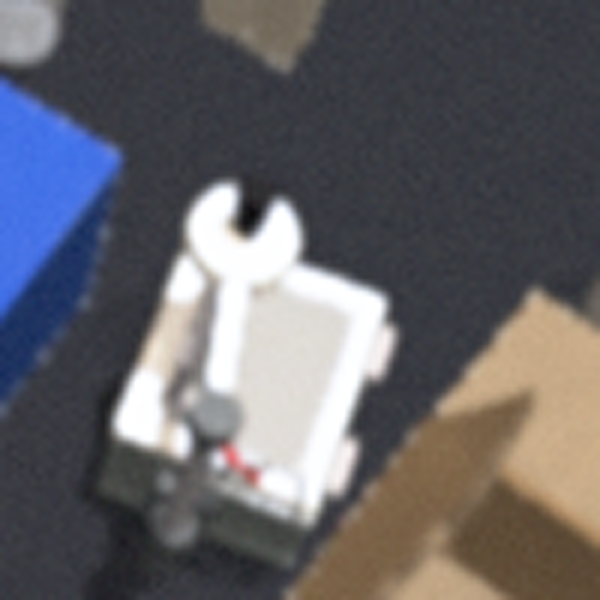

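View pics/sd1.png

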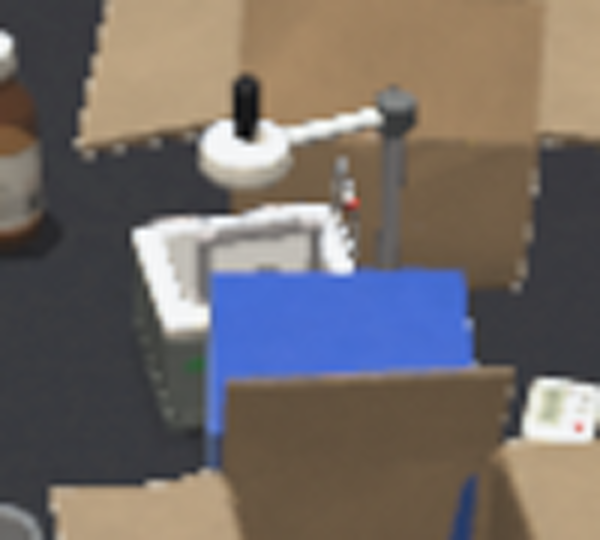

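Lamp pivot ≈ (0.383,-0.309), knob ≈ (0.476,-0.27), and the blue bin wall is at y≈-0.20 with z up to 0.16. Next I'll refine the cooler pose.

Run:
```python
from h import *
c=load("pics/scene0.npz"); s=load("pics/side0.npz")
for n,c in (("scene",c),("side",s)):
    P=cloud(c).reshape(-1,3); C=c["color"].reshape(-1,3).astype(int)
    m=(P[:,0]>.36)&(P[:,0]<.58)&(P[:,1]<-.21)&(P[:,1]>-.40)
    w=m&(abs(P[:,2]-.084)<.008)&(C.min(1)>90)
    r=cv2.minAreaRect(P[w][:,:2].astype(np.float32)*1000); print(n,w.sum(),r,P[w].mean(0))
    b=m&(P[:,2]>.205)&(P[:,2]<.245); print("knob?",P[b].round(3).tolist()[:30])
    g=m&(abs(P[:,0]-.384)<.025)&(abs(P[:,1]+.309)<.025)&(P[:,2]>.1); print("post",g.sum(),P[g].mean(0), np.median(P[g],0),P[g].max(0))
    hd=m&(abs(P[:,2]-.199)<.006)&(P[:,0]>.43)&(C.min(1)>130); print("head",hd.sum(),P[hd].mean(0),P[hd].min(0),P[hd].max(0))
    f=m&(P[:,2]>.01)&(P[:,2]<.065)&(P[:,0]<.45); 
    if f.sum()>10: 
        l=cv2.fitLine(P[f][:,:2].astype(np.float32),cv2.DIST_HUBER,0,.01,.01).ravel(); print("face",f.sum(),l,np.degrees(np.arctan2(l[1],l[0])))
    h=m&(P[:,2]>.12)&(P[:,2]<.142)&(P[:,0]>.41); print("handle",P[h].round(3).tolist())
```

```text
scene 1001 ((454.74603271484375, -314.55755615234375), (176.154052734375, 117.37187194824219), 13.03394603729248) [ 0.47244062 -0.31654557  0.08396665]
knob? [[0.48, -0.27, 0.238], [0.481, -0.272, 0.239], [0.484, -0.274, 0.237], [0.485, -0.277, 0.238], [0.478, -0.269, 0.233], [0.477, -0.272, 0.238], [0.479, -0.274, 0.237], [0.479, -0.277, 0.24], [0.482, -0.279, 0.239], [0.484, -0.281, 0.237], [0.475, -0.268, 0.231], [0.473, -0.271, 0.237], [0.476, -0.273, 0.235], [0.477, -0.275, 0.236], [0.478, -0.278, 0.237], [0.48, -0.28, 0.238], [0.481, -0.282, 0.238], [0.474, -0.269, 0.228], [0.472, -0.272, 0.233], [0.473, -0.275, 0.235], [0.474, -0.277, 0.237], [0.475, -0.279, 0.237], [0.476, -0.282, 0.239], [0.479, -0.284, 0.237], [0.482, -0.286, 0.234], [0.471, -0.271, 0.227], [0.47, -0.274, 0.233], [0.471, -0.276, 0.234], [0.472, -0.279, 0.236], [0.474, -0.281, 0.235]]
post 147 [ 0.38601245 -0.31669755  0.17441764] [ 0.38315098 -0.31714115  0.19297511] [ 0.40897259 -0.30338494  0.20408495]
head 179 [ 0.47048128 -0.27993027  0.19697005] [ 0.43265969 -0.30224853  0.19306776] [ 0.50291482 -0.252
[... 6459 characters left out ...]
.279, 0.129], [0.432, -0.275, 0.132], [0.506, -0.264, 0.135], [0.502, -0.264, 0.135], [0.498, -0.262, 0.137], [0.494, -0.267, 0.133], [0.491, -0.261, 0.138], [0.487, -0.268, 0.132], [0.483, -0.27, 0.131], [0.48, -0.269, 0.132], [0.476, -0.263, 0.136], [0.472, -0.271, 0.13], [0.469, -0.267, 0.133], [0.465, -0.28, 0.124], [0.435, -0.283, 0.122], [0.431, -0.282, 0.123], [0.506, -0.262, 0.132], [0.502, -0.263, 0.131], [0.498, -0.255, 0.137], [0.494, -0.265, 0.13], [0.491, -0.265, 0.13], [0.435, -0.279, 0.12], [0.431, -0.279, 0.12], [0.506, -0.265, 0.126], [0.502, -0.261, 0.128], [0.498, -0.27, 0.122], [0.506, -0.265, 0.121], [0.502, -0.263, 0.122], [0.498, -0.265, 0.121], [0.506, -0.257, 0.122]]
```

Handle bar runs (0.431,-0.283) → (0.505,-0.263), middle (0.468,-0.273). The length and height agree with the given values. Cooler yaw is ≈ -76°, knob (0.477,-0.276), pivot (0.384,-0.315): radius 102 mm against the stated 100. Origin estimates from pivot and handle agree to 3 mm. Next is the transit plan.

```bash
cat > plan.py <<'E'
import numpy as np,sys
from scipy.spatial.transform import Rotation as R
def rows(p,Rm,wps,clo,dec=3,ret=False):
    """wps: list of (xyz, Rotation) one per row"""
    out=[];p=np.array(p,float)
    for x,Rt in wps:
        d=Rm.inv().apply(np.array(x)-p).round(dec); t=(Rm.inv()*Rt).as_rotvec().round(dec)
        d=np.clip(d,-.0417,.0417);t=np.clip(t,-.125,.125)
        out.append([*d.tolist(),*t.tolist(),clo]); p=p+Rm.apply(d); Rm=Rm*R.from_rotvec(t)
    for i in range(0,len(out),5):
        print("["+",".join("["+",".join("%g"%(v+0) for v in r)+"]" for r in out[i:i+5])+"]")
    print("end",p.round(4),Rm.as_euler('xyz',degrees=True).round(2)); return p,Rm
def down(psi): return R.from_euler('xyz',[np.pi,0,psi])
def cur():
    from cell import observe
    s=observe(); return s["tool_pos"],R.from_euler('xyz',s["tool_rot"]),s
E
python3 - <<'E'
from plan import *
p,Rm,s=cur()
N=26; a0=np.arctan2(p[1],p[0]);r0=np.hypot(*p[:2]);g=(.477,-.276);a1=np.arctan2(g[1],g[0]);r1=np.hypot(*g);y0=s["tool_rot"][2];y1=np.radians(23)
w=[]
for i in range(1,N+1):
    t=i/N;a=a0+(a1-a0)*t;r=r0+(r1-r0)*t; z=.226+min(1,i/4)*.074-max(0,(i-22)/4)*.02
    w.append(([r*np.cos(a),r*np.sin(a),z],down(y0+(y1-y0)*t)))
rows(p,Rm,w,0.3)
E
```

```text
[[-0.038,0,-0.018,-0.001,0,0.097,0.3],[-0.037,0,-0.019,0,0,0.096,0.3],[-0.038,0.002,-0.018,0,0,0.097,0.3],[-0.038,0.002,-0.019,0,0,0.096,0.3],[-0.038,0.004,0,0,0,0.097,0.3]]
[[-0.038,0.004,0,0,0,0.096,0.3],[-0.037,0.005,0,0,0,0.097,0.3],[-0.038,0.007,0,0,0,0.096,0.3],[-0.038,0.007,0,0,0,0.097,0.3],[-0.037,0.008,0,0,0,0.096,0.3]]
[[-0.037,0.009,0,0,0,0.097,0.3],[-0.038,0.01,0,0,0,0.096,0.3],[-0.036,0.011,0,0,0,0.097,0.3],[-0.037,0.012,0,0,0,0.096,0.3],[-0.037,0.013,0,0,0,0.097,0.3]]
[[-0.036,0.013,0,0,0,0.096,0.3],[-0.036,0.015,0,0,0,0.097,0.3],[-0.036,0.016,0,0,0,0.096,0.3],[-0.035,0.016,0,0,0,0.097,0.3],[-0.035,0.018,0,0,0,0.096,0.3]]
[[-0.034,0.018,0,0,0,0.097,0.3],[-0.035,0.019,0,0,0,0.096,0.3],[-0.033,0.02,0.005,0,0,0.097,0.3],[-0.034,0.021,0.005,0,0,0.096,0.3],[-0.033,0.022,0.005,0,0,0.097,0.3]]
[[-0.032,0.022,0.005,0,0,0.096,0.3]]
end [ 0.4769 -0.2757  0.2802] [1.800e+02 1.000e-02 2.302e+01]
```

Request:
{"api": "send_rows", "payload": {
  "series": [
    [-0.038,0,-0.018,-0.001,0,0.097,0.3],
    [-0.037,0,-0.019,0,0,0.096,0.3],
    [-0.038,0.002,-0.018,0,0,0.097,0.3],
    [-0.038,0.002,-0.019,0,0,0.096,0.3],
    [-0.038,0.004,0,0,0,0.097,0.3]
  ],
  "newtons": 12
}}

```text
time: 0.57
tool_pos: [0.2957, 0.4416, 0.3035]
tool_rot: [3.135, -0.0, 2.424]
contact_force: [-0.1, 0.9, -0.2]
opening: 0.0655
```

Request:
{"api": "send_rows", "payload": {
  "series": [
    [-0.038,0.004,0,0,0,0.096,0.3],
    [-0.037,0.005,0,0,0,0.097,0.3],
    [-0.038,0.007,0,0,0,0.096,0.3],
    [-0.038,0.007,0,0,0,0.097,0.3],
    [-0.037,0.008,0,0,0,0.096,0.3]
  ]
}}

```text
time: 0.98
tool_pos: [0.4344, 0.3114, 0.2994]
tool_rot: [3.141, -0.001, 1.941]
contact_force: [0.1, -0.6, -0.4]
opening: 0.0644
```

Request:
{"api": "send_rows", "payload": {
  "series": [
    [-0.037,0.009,0,0,0,0.097,0.3],
    [-0.038,0.01,0,0,0,0.096,0.3],
    [-0.036,0.011,0,0,0,0.097,0.3],
    [-0.037,0.012,0,0,0,0.096,0.3],
    [-0.037,0.013,0,0,0,0.097,0.3]
  ]
}}

```text
time: 1.4
tool_pos: [0.5207, 0.1398, 0.2993]
tool_rot: [-3.141, -0.001, 1.458]
contact_force: [0.6, 0.7, -0.9]
opening: 0.0647
```

Request:
{"api": "send_rows", "payload": {
  "series": [
    [-0.036,0.013,0,0,0,0.096,0.3],
    [-0.036,0.015,0,0,0,0.097,0.3],
    [-0.036,0.016,0,0,0,0.096,0.3],
    [-0.035,0.016,0,0,0,0.097,0.3],
    [-0.035,0.018,0,0,0,0.096,0.3]
  ]
}}

```text
time: 1.82
tool_pos: [0.5415, -0.0527, 0.2991]
tool_rot: [-3.141, -0.001, 0.976]
contact_force: [1.8, -0.3, -0.8]
opening: 0.0643
```

Request:
{"api": "send_rows", "payload": {
  "series": [
    [-0.034,0.018,0,0,0,0.097,0.3],
    [-0.035,0.019,0,0,0,0.096,0.3],
    [-0.033,0.02,0.005,0,0,0.097,0.3],
    [-0.034,0.021,0.005,0,0,0.096,0.3],
    [-0.033,0.022,0.005,0,0,0.097,0.3]
  ]
}}

```text
time: 2.23
tool_pos: [0.4925, -0.2421, 0.2837]
tool_rot: [-3.14, -0.001, 0.493]
contact_force: [0.2, -0.4, 0.4]
opening: 0.0645
```

Request:
{"api": "send_rows", "payload": {
  "series": [
    [-0.032,0.022,0.005,0,0,0.096,0.3],
    [0,0,0,0,0,0,0.3]
  ]
}}

```text
time: 2.4
tool_pos: [0.4722, -0.2804, 0.2776]
tool_rot: [-3.14, 0.003, 0.391]
contact_force: [0.9, 0.8, 0.2]
opening: 0.0641
```

Run:
```python
from cell import observe, imaging
import cv2,numpy as np
from h import *
s=observe(); print(s["tool_pos"],s["tool_rot"],s["qpos"])
c=imaging.read_camera("wrist"); np.savez("pics/w1.npz",**c); cv2.imwrite("pics/w1.png",c["color"][:,:,::-1])
c=imaging.read_camera("side"); np.savez("pics/s1.npz",**c); crop(c,210,70,330,190,5,"pics/s1.png")
```

```text
[ 0.47221945 -0.28038497  0.27756849] [-3.14005501e+00  2.94998350e-03  3.90800746e-01] [-0.67431211  0.35547057  1.36288759 -0.00185534  1.42600892  0.50595598]
```

View pics/w1.png

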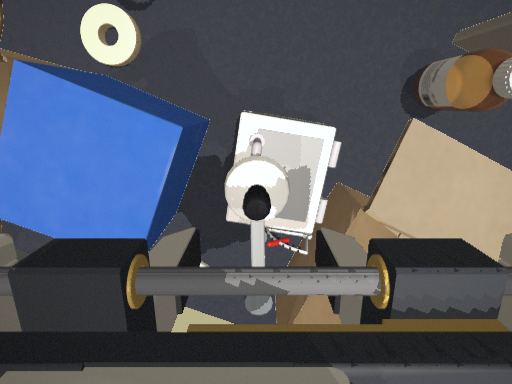

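View pics/s1.png

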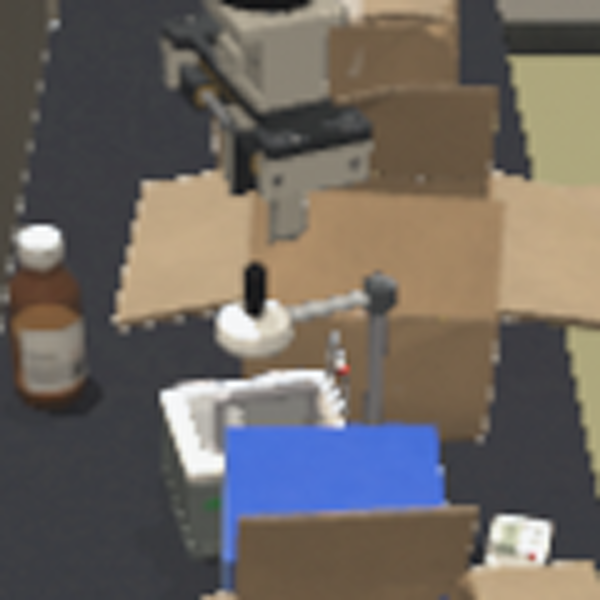

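Wrist view: the knob's top at (257,203) is centred between the fingers (≈258). I'll measure it again from this camera.

Run:
```python
from h import *
from cell import observe
c=load("pics/w1.npz");P=cloud(c).reshape(-1,3);C=c["color"].reshape(-1,3).astype(int)
k=(P[:,2]>.225)&(P[:,2]<.25)&(abs(P[:,0]-.477)<.03)&(abs(P[:,1]+.276)<.03)
print("knob",k.sum(),P[k].mean(0),P[k].min(0),P[k].max(0))
h=(abs(P[:,2]-.199)<.006)&(abs(P[:,0]-.477)<.04)&(abs(P[:,1]+.276)<.04);print("head",P[h].mean(0),P[h].min(0),P[h].max(0))
h=(P[:,2]>.195)&(P[:,2]<.215)&(abs(P[:,0]-.384)<.02)&(abs(P[:,1]+.315)<.03);print("piv",h.sum(),P[h].mean(0),P[h].min(0),P[h].max(0))
h=(P[:,2]>.128)&(P[:,2]<.14)&(abs(P[:,0]-.47)<.06)&(abs(P[:,1]+.276)<.03);print("handle",h.sum(),P[h].min(0),P[h].max(0))
w=(abs(P[:,2]-.086)<.006)&(C.min(1)>110)&(abs(P[:,0]-.47)<.1)&(abs(P[:,1]+.3)<.09);print(cv2.minAreaRect((P[w][:,:2]*1000).astype(np.float32)))
print(observe()["tool_pos"])
```

```text
knob 689 [ 0.48117394 -0.27516188  0.23652529] [ 0.4705721  -0.28543904  0.22531652] [ 0.48905696 -0.26606992  0.24028625]
head [ 0.48012354 -0.27561271  0.19783962] [ 0.43700679 -0.30184184  0.19301512] [ 0.50533143 -0.24967966  0.20457689]
piv 489 [ 0.38650664 -0.31543369  0.20127256] [ 0.37483555 -0.3275013   0.1960436 ] [ 0.39846311 -0.30236517  0.20307297]
handle 134 [ 0.49505594 -0.27145083  0.13173407] [ 0.5096198  -0.26011845  0.13750699]
((474.7121276855469, -308.89862060546875), (136.43898010253906, 117.47322082519531), 13.126033782958984)
[ 0.47479376 -0.27592722  0.27870367]
```

Request:
{"api": "send_rows", "payload": {
  "series": [
    [0.004,0.001,0.025,0,0,0,0.3],
    [0,0,0.025,0,0,0,0.3],
    [0,0,0.02,0,0,0,0.3],
    [0,0,0,0,0,0,0.9],
    [0,0,0,0,0,0,0.9]
  ],
  "newtons": 10
}}

```text
time: 2.92
tool_pos: [0.4801, -0.2727, 0.2091]
tool_rot: [-3.139, -0.0, 0.404]
contact_force: [1.0, 0.5, 1.5]
opening: 0.0553
```

Request:
{"api": "send_rows", "payload": {
  "series": [
    [0,0,0,0,0,0,0.9],
    [0,0,0,0,0,0,0.9],
    [0,0,0,0,0,0,0.9]
  ]
}}

```text
time: 3.17
tool_pos: [0.4805, -0.2743, 0.2108]
tool_rot: [3.14, -0.002, 0.402]
contact_force: [-0.3, -0.2, -0.4]
opening: 0.0355
```

Run:
```python
from plan import *
p,Rm,s=cur(); print(p,s["tool_rot"],s["opening"],s["contact_force"])
piv=np.array([.3865,-.315]); a0=np.radians(23); a1=np.radians(13.5)+1.95
d=p[:2]-piv; rr=np.hypot(*d); a=np.arctan2(d[1],d[0]); print(rr,np.degrees(a))
N=20; w=[]
r1=rr
y0=s["tool_rot"][2]
for i in range(1,N+1):
    t=i/N; al=a+(a1-a)*t
    w.append(([piv[0]+rr*np.cos(al),piv[1]+rr*np.sin(al),p[2]],down(y0+(a1-a)*t)))
rows(p,Rm,w,0.9,dec=4)
```

```text
[ 0.48045617 -0.27429852  0.21081722] [ 3.14004212e+00 -2.08587836e-03  4.02481833e-01] 0.03549854265342605 [-0.30629239 -0.16232986 -0.35993344]
0.10239322685028435 23.42208696622723
[[-0.0005,-0.0091,0,0.0016,-0.002,-0.0888,0.9],[-0.0004,-0.0091,0,0,0,-0.0889,0.9],[-0.0005,-0.009,0,0,0,-0.0888,0.9],[-0.0004,-0.0091,0,0,0,-0.0889,0.9],[-0.0005,-0.0091,0,0,0,-0.0888,0.9]]
[[-0.0005,-0.0091,0,0,0,-0.0888,0.9],[-0.0004,-0.0091,0,0,0,-0.0889,0.9],[-0.0005,-0.0091,0,0,0,-0.0888,0.9],[-0.0005,-0.009,0,0,0,-0.0889,0.9],[-0.0004,-0.0091,0,0,0,-0.0888,0.9]]
[[-0.0005,-0.0091,0,0,0,-0.0889,0.9],[-0.0004,-0.0091,0,0,0,-0.0888,0.9],[-0.0005,-0.0091,0,0,0,-0.0888,0.9],[-0.0005,-0.009,0,0,0,-0.0889,0.9],[-0.0004,-0.0091,0,0,0,-0.0888,0.9]]
[[-0.0005,-0.0091,0,0,0,-0.0889,0.9],[-0.0004,-0.0091,0,0,0,-0.0888,0.9],[-0.0005,-0.0091,0,0,0,-0.0888,0.9],[-0.0005,-0.0091,0,0,0,-0.0889,0.9],[-0.0004,-0.009,0,0,0,-0.0888,0.9]]
end [ 0.3275 -0.2313  0.2108] [180.     0.   124.86]
```

Request:
{"api": "send_rows", "payload": {
  "series": [
    [0,0,0,0,0,0,0.9],
    [0,0,0,0,0,0,0.9],
    [0,0,0,0,0,0,0.9]
  ]
}}

```text
time: 3.42
tool_pos: [0.48, -0.2744, 0.2099]
tool_rot: [3.141, -0.001, 0.402]
contact_force: [-0.3, -0.2, 2.9]
opening: 0.0191
```

Request:
{"api": "send_rows", "payload": {
  "series": [
    [-0.0005,-0.009,0,0,0,-0.089,0.9],
    [-0.0005,-0.009,0,0,0,-0.089,0.9],
    [-0.0005,-0.009,0,0,0,-0.089,0.9],
    [-0.0005,-0.009,0,0,0,-0.089,0.9],
    [-0.0005,-0.009,0,0,0,-0.089,0.9]
  ]
}}

```text
time: 3.83
tool_pos: [0.4532, -0.2385, 0.2099]
tool_rot: [3.14, -0.001, 0.851]
contact_force: [0.3, -2.8, 1.7]
opening: 0.0194
```

Gripped (opening 19 mm), and the reaction force is low. I'll continue along the arc.

Request:
{"api": "send_rows", "payload": {
  "series": [
    [-0.0005,-0.009,0,0,0,-0.089,0.9],
    [-0.0005,-0.009,0,0,0,-0.089,0.9],
    [-0.0005,-0.009,0,0,0,-0.089,0.9],
    [-0.0005,-0.009,0,0,0,-0.089,0.9],
    [-0.0005,-0.009,0,0,0,-0.089,0.9]
  ]
}}

```text
time: 4.25
tool_pos: [0.4137, -0.2176, 0.2099]
tool_rot: [3.14, 0.0, 1.296]
contact_force: [0.3, -3.9, 0.3]
opening: 0.0188
```

Request:
{"api": "send_rows", "payload": {
  "series": [
    [-0.0005,-0.009,0,0,0,-0.089,0.9],
    [-0.0005,-0.009,0,0,0,-0.089,0.9],
    [-0.0005,-0.009,0,0,0,-0.089,0.9],
    [-0.0005,-0.009,0,0,0,-0.089,0.9],
    [-0.0005,-0.009,0,0,0,-0.089,0.9]
  ]
}}

```text
time: 4.67
tool_pos: [0.3691, -0.2156, 0.2099]
tool_rot: [3.14, 0.001, 1.741]
contact_force: [2.2, -3.2, 0.5]
opening: 0.0195
```

Request:
{"api": "send_rows", "payload": {
  "series": [
    [-0.0005,-0.009,0,0,0,-0.089,0.9],
    [-0.0005,-0.009,0,0,0,-0.089,0.9],
    [-0.0005,-0.009,0,0,0,-0.089,0.9],
    [-0.0005,-0.009,0,0,0,-0.089,0.9],
    [-0.0005,-0.009,0,0,0,-0.089,0.9]
  ]
}}

```text
time: 5.08
tool_pos: [0.3279, -0.233, 0.2099]
tool_rot: [3.14, 0.001, 2.186]
contact_force: [1.8, -0.5, 0.8]
opening: 0.0192
```

Run:
```python
from cell import observe, imaging
import cv2,numpy as np
from h import *
s=observe(); print(s["tool_pos"],s["tool_rot"],s["qpos"],s["contact_force"])
d=s["tool_pos"][:2]-np.array([.3865,-.315]);print("lamp angle",np.arctan2(d[1],d[0])-np.radians(13.5),np.hypot(*d))
c=imaging.read_camera("side"); np.savez("pics/s2.npz",**c); crop(c,210,70,330,190,5,"pics/s2.png")
```

```text
[ 0.32792607 -0.23301993  0.20987504] [3.14014575e+00 1.31699770e-03 2.18592014e+00] [-8.09870133e-01  1.31689261e-01  1.85763395e+00  1.35827934e-03
  1.15075654e+00 -1.42554786e+00] [ 1.82031878 -0.53630411  0.7569213 ]
lamp angle 1.9555615466068343 0.10075532968369469
```

View pics/s2.png

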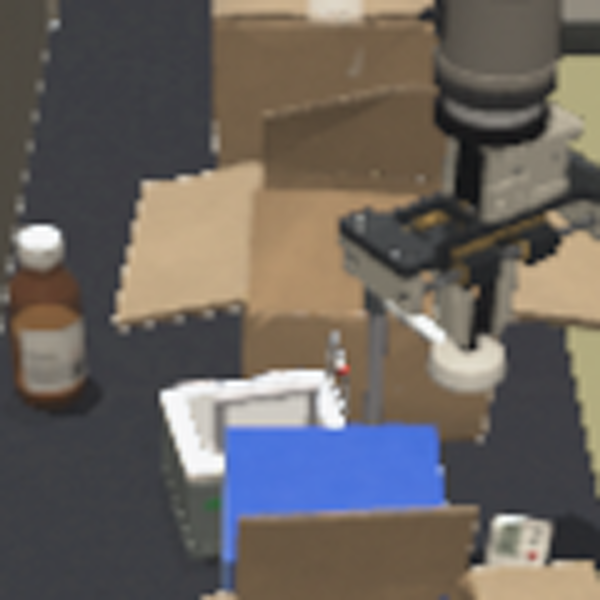

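Lamp at ≈1.95 rad and clear of the lid, and the lid is shut. I'll release, rise and go above the handle.

Request:
{"api": "send_rows", "payload": {
  "series": [
    [0,0,0,0,0,0,0.5],
    [0,0,0,0,0,0,0.5],
    [0,0,0,0,0,0,0.5],
    [0,0,-0.03,0,0,0,0.5],
    [0,0,-0.04,0,0,0,0.5]
  ]
}}

```text
time: 5.55
tool_pos: [0.3268, -0.2308, 0.2775]
tool_rot: [-3.141, -0.009, 2.181]
contact_force: [1.5, -0.7, 0.6]
opening: 0.0452
```

Run:
```python
from plan import *
p,Rm,s=cur(); print(p,s["tool_rot"],s["opening"],s["contact_force"])
N=17; y0=s["tool_rot"][2]; y1=np.radians(13.5); g=np.array([.473,-.2716,.27]); w=[]
p0=p.copy();p0[2]=.285
for i in range(1,N+1):
    t=i/N; w.append((p0+(g-p0)*min(1,t), down(y0+(y1-y0)*t)))
rows(p,Rm,w,0.5)
```

```text
[ 0.32677114 -0.23077034  0.27753025] [-3.14140339 -0.00876998  2.18070635] 0.04517009468591842 [ 1.53284282 -0.69501511  0.5604672 ]
[[-0.007,0.006,-0.007,-0.001,-0.009,0.114,0.5],[-0.006,0.006,0.001,0,0,0.115,0.5],[-0.005,0.007,0.001,0,0,0.114,0.5],[-0.005,0.008,0.001,0,0,0.115,0.5],[-0.004,0.008,0.001,0,0,0.114,0.5]]
[[-0.002,0.009,0.001,0,0,0.115,0.5],[-0.002,0.008,0.001,0,0,0.114,0.5],[-0.001,0.009,0.001,0,0,0.114,0.5],[0,0.009,0,0,0,0.115,0.5],[0.002,0.009,0.001,0,0,0.114,0.5]]
[[0.002,0.009,0.001,0,0,0.115,0.5],[0.003,0.008,0.001,0,0,0.114,0.5],[0.004,0.008,0.001,0,0,0.114,0.5],[0.006,0.007,0.001,0,0,0.115,0.5],[0.005,0.007,0.001,0,0,0.114,0.5]]
[[0.007,0.006,0.001,0,0,0.115,0.5],[0.007,0.005,0.001,0,0,0.114,0.5]]
end [ 0.4728 -0.2717  0.2695] [ 1.7999e+02 -2.0000e-02  1.3500e+01]
```

Request:
{"api": "send_rows", "payload": {
  "series": [
    [-0.007,0.006,-0.007,0,0,0.114,0.5],
    [-0.006,0.006,0.001,0,0,0.115,0.5],
    [-0.005,0.007,0.001,0,0,0.114,0.5],
    [-0.005,0.008,0.001,0,0,0.115,0.5],
    [-0.004,0.008,0.001,0,0,0.114,0.5]
  ]
}}

```text
time: 5.97
tool_pos: [0.3716, -0.2443, 0.2821]
tool_rot: [3.141, -0.002, 1.603]
contact_force: [-0.7, -0.2, 0.7]
opening: 0.0458
```

Request:
{"api": "send_rows", "payload": {
  "series": [
    [-0.002,0.009,0.001,0,0,0.115,0.5],
    [-0.002,0.008,0.001,0,0,0.114,0.5],
    [-0.001,0.009,0.001,0,0,0.114,0.5],
    [0,0.009,0,0,0,0.115,0.5],
    [0.002,0.009,0.001,0,0,0.114,0.5]
  ]
}}

```text
time: 6.38
tool_pos: [0.4147, -0.2558, 0.278]
tool_rot: [-3.141, -0.001, 1.031]
contact_force: [1.1, 0.4, 0.4]
opening: 0.046
```

Request:
{"api": "send_rows", "payload": {
  "series": [
    [0.002,0.009,0.001,0,0,0.115,0.5],
    [0.003,0.008,0.001,0,0,0.114,0.5],
    [0.004,0.008,0.001,0,0,0.114,0.5],
    [0.006,0.007,0.001,0,0,0.115,0.5],
    [0.005,0.007,0.001,0,0,0.114,0.5]
  ]
}}

```text
time: 6.8
tool_pos: [0.4574, -0.2681, 0.2728]
tool_rot: [-3.14, -0.001, 0.459]
contact_force: [-0.5, -0.1, -1.3]
opening: 0.046
```

Request:
{"api": "send_rows", "payload": {
  "series": [
    [0.007,0.006,0.001,0,0,0.115,0.5],
    [0.007,0.005,0.001,0,0,0.114,0.5],
    [0,0,0,0,0,0,0.5],
    [0,0,0,0,0,0,0.5]
  ]
}}

```text
time: 7.13
tool_pos: [0.474, -0.2727, 0.2707]
tool_rot: [-3.14, 0.0, 0.24]
contact_force: [0.4, 0.2, 0.4]
opening: 0.046
```

Run:
```python
from cell import observe, imaging
import cv2,numpy as np
from h import *
c=imaging.read_camera("wrist"); np.savez("pics/w3.npz",**c); cv2.imwrite("pics/w3.png",c["color"][:,:,::-1])
s=observe(); print(s["tool_pos"],s["tool_rot"],s["qpos"],s["opening"])
P=cloud(c).reshape(-1,3);C=c["color"].reshape(-1,3).astype(int)
h=(P[:,2]>.128)&(P[:,2]<.142)&(abs(P[:,0]-.47)<.06)&(abs(P[:,1]+.274)<.03)
r=cv2.minAreaRect((P[h][:,:2]*1000).astype(np.float32));print("handle",h.sum(),r,P[h][:,2].max(),P[h].mean(0))
w=(abs(P[:,2]-.086)<.006)&(C.min(1)>110)&(abs(P[:,0]-.47)<.1)&(abs(P[:,1]+.3)<.09);print("lid",cv2.minAreaRect((P[w][:,:2]*1000).astype(np.float32)))
b=(P[:,2]>.14)&(C[:,2]>C[:,0]+60);print("blue",P[b].min(0),P[b].max(0))
```

```text
[ 0.47374411 -0.2727186   0.2709091 ] [-3.13975617e+00  1.72345041e-04  2.40391470e-01] [-6.63146823e-01  3.53209549e-01  1.38433944e+00  1.01491913e-03
  1.40559300e+00  6.67090510e-01] 0.04573372932454536
handle 777 ((470.4183349609375, -273.13494873046875), (80.23631286621094, 9.988651275634766), 13.550797462463379) 0.1379571247146668 [ 0.4715532  -0.2728504   0.13517268]
lid ((467.5090637207031, -310.85821533203125), (151.25965881347656, 117.73641204833984), 13.349742889404297)
blue [ 0.33912826 -0.25453699  0.1400057 ] [ 0.54765349 -0.05009737  0.42893587]
```

View pics/w3.png

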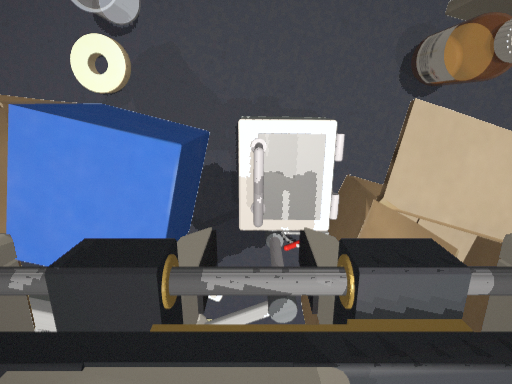

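Handle refined to (0.470,-0.273) at 13.5°, which is right under the tool. The lamp is clear and the blue wall is at y≈-0.2. I'll descend and grip.

Request:
{"api": "send_rows", "payload": {
  "series": [
    [0,0,0.04,0,0,0,0.5],
    [0,0,0.04,0,0,0,0.5],
    [0,0,0.04,0,0,0,0.5],
    [0,0,0.02,0,0,0,0.5],
    [0,0,0.015,0,0,0,0.5]
  ]
}}

```text
time: 7.6
tool_pos: [0.4722, -0.2718, 0.1136]
tool_rot: [-3.137, 0.002, 0.239]
contact_force: [-0.4, -0.2, 1.6]
opening: 0.0458
```

Request:
{"api": "send_rows", "payload": {
  "series": [
    [0,0,0,0,0,0,1],
    [0,0,0,0,0,0,1],
    [0,0,0,0,0,0,1],
    [0,0,0,0,0,0,1],
    [0,0,0,0,0,0,1]
  ],
  "newtons": 25
}}

```text
time: 8.02
tool_pos: [0.4745, -0.2735, 0.1177]
tool_rot: [3.14, -0.002, 0.237]
contact_force: [0.3, 0.5, -0.0]
opening: 0.0172
```

Request:
{"api": "send_rows", "payload": {
  "series": [
    [0,0,0,0,0,0,1],
    [0,0,0,0,0,0,1]
  ]
}}

```text
time: 8.18
tool_pos: [0.4742, -0.273, 0.1173]
tool_rot: [-3.141, -0.002, 0.237]
contact_force: [-0.1, 2.3, 5.6]
opening: 0.0089
```

Gripped (opening 9 mm ≈ bar). Next, the lid arc, with the tool leaning 10° left to keep the gripper body off the carton flap.

```bash
cat > lidplan.py <<'E'
from plan import *
p,Rm,s=cur(); print(p,s["tool_rot"],s["opening"],s["contact_force"])
ya=np.radians(13.5); xc=np.array([np.sin(ya),-np.cos(ya),0]);yc=np.array([np.cos(ya),np.sin(ya),0]);Z=np.array([0,0,1])
off=p[2]-.131  # bar above TCP by -off
bar0=p-Z*off
N=20;w=[];r=.0954;b0=np.arctan2(52,80)
for i in range(1,N+1):
    th=np.radians(40)*i/N; dx=.080-r*np.cos(b0+th); dz=r*np.sin(b0+th)-.052
    tilt=-np.radians(10)*i/N; T=R.from_rotvec(yc*tilt)
    Rt=T*down(ya); w.append((bar0+xc*dx+Z*dz+T.apply(Z*off),Rt))
rows(p,down(ya),w,1,dec=4)
E
python3 lidplan.py
```

```text
[ 0.4741953  -0.27299163  0.11727619] [-3.14123157e+00 -1.57595599e-03  2.36893306e-01] 0.00891548109116571 [-0.12147683  2.32637972  5.62543236]
[[0,0.002,-0.0028,-0.0087,0,0,1],[0,0.0021,-0.0026,-0.0088,0,0,1],[0,0.0022,-0.0026,-0.0087,0,0,1],[0,0.0023,-0.0025,-0.0087,0,0,1],[0,0.0025,-0.0024,-0.0087,0,0,1]]
[[0,0.0025,-0.0023,-0.0088,0,0,1],[0,0.0026,-0.0022,-0.0087,0,0,1],[0,0.0028,-0.0021,-0.0087,0,0,1],[0,0.0028,-0.0019,-0.0087,0,0,1],[0,0.0029,-0.0018,-0.0088,0,0,1]]
[[0,0.003,-0.0018,-0.0087,0,0,1],[0,0.003,-0.0015,-0.0087,0,0,1],[0,0.0031,-0.0015,-0.0087,0,0,1],[0,0.0032,-0.0013,-0.0088,0,0,1],[0,0.0032,-0.0012,-0.0087,0,0,1]]
[[0,0.0033,-0.0011,-0.0087,0,0,1],[0,0.0033,-0.0009,-0.0088,0,0,1],[0,0.0034,-0.0008,-0.0087,0,0,1],[0,0.0034,-0.0006,-0.0087,0,0,1],[0,0.0034,-0.0005,-0.0087,0,0,1]]
end [ 0.4869 -0.326   0.1567] [170.    0.   13.5]
```

Request:
{"api": "send_rows", "payload": {
  "series": [
    [0,0.002,-0.0028,-0.009,0,0,1],
    [0,0.0021,-0.0026,-0.009,0,0,1],
    [0,0.0022,-0.0026,-0.009,0,0,1],
    [0,0.0023,-0.0025,-0.009,0,0,1],
    [0,0.0025,-0.0024,-0.009,0,0,1]
  ]
}}

```text
time: 8.6
tool_pos: [0.4762, -0.282, 0.1293]
tool_rot: [3.1, -0.0, 0.237]
contact_force: [0.2, 8.3, 3.8]
opening: 0.0091
```

Request:
{"api": "send_rows", "payload": {
  "series": [
    [0,0.0025,-0.0023,-0.009,0,0,1],
    [0,0.0026,-0.0022,-0.009,0,0,1],
    [0,0.0028,-0.0021,-0.009,0,0,1],
    [0,0.0028,-0.002,-0.009,0,0,1],
    [0,0.0029,-0.0018,-0.009,0,0,1]
  ]
}}

```text
time: 9.02
tool_pos: [0.479, -0.2942, 0.1411]
tool_rot: [3.056, 0.0, 0.237]
contact_force: [-2.7, 10.3, 8.6]
opening: 0.0089
```

```bash
cat > ck.py <<'E'
import sys
from cell import observe, imaging
from h import *
n=sys.argv[1]
s=observe(); print(s["tool_pos"],s["tool_rot"],s["opening"],s["contact_force"])
c=imaging.read_camera("scene"); np.savez(f"pics/c{n}.npz",**c); crop(c,290,190,390,290,6,f"pics/c{n}.png")
d=imaging.read_camera("side"); np.savez(f"pics/d{n}.npz",**d); crop(d,210,70,330,190,5,f"pics/d{n}.png")
from scipy.spatial.transform import Rotation as R
Rt=R.from_euler('xyz',s["tool_rot"]); bar=s["tool_pos"]+Rt.apply([0,0,-.0137])
ya=np.radians(13.5); xc=np.array([np.sin(ya),-np.cos(ya),0]); O=np.array([.4763,-.3037,0])
x=(bar-O)@xc-.048; z=bar[2]-.079
print("bar",x,z,"r",np.hypot(x,z),"angle deg",np.degrees(np.arctan2(z,-x))-33.02)
E
python3 ck.py 1
```

```text
[ 0.47899386 -0.29419897  0.14106957] [3.05556835e+00 1.37832982e-04 2.37125883e-01] 0.008940562238523965 [-2.716098   10.3406942   8.56567891]
bar -0.05778672452535334 0.07571891391954406 r 0.09525050895677355 angle deg 19.63005916011039
```

View pics/c1.png

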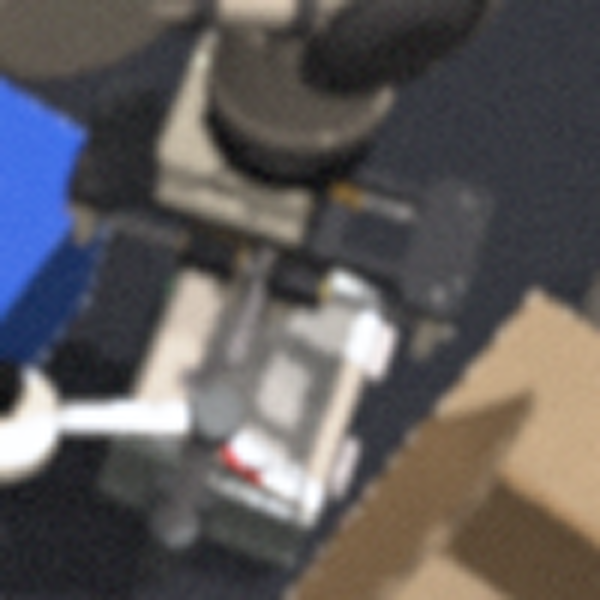

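View pics/d1.png

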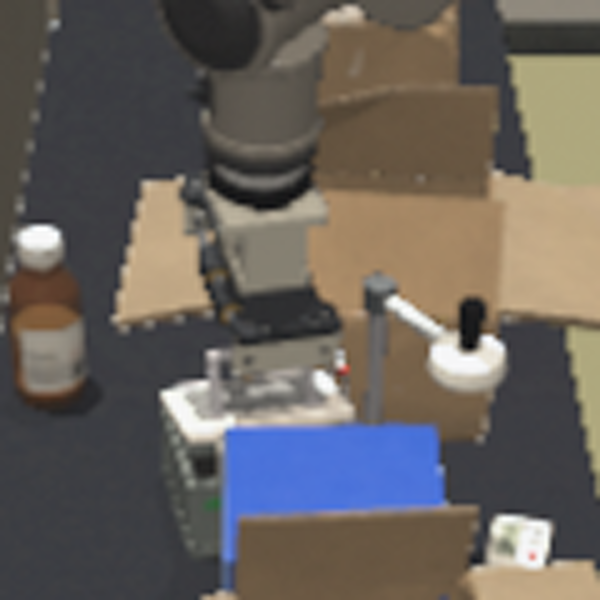

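The lid is rising (≈20°), the bar stays on its 95 mm radius, the lamp is clear, and the flap has room. Continuing.

Request:
{"api": "send_rows", "payload": {
  "series": [
    [0,0.003,-0.0018,-0.009,0,0,1],
    [0,0.003,-0.0015,-0.009,0,0,1],
    [0,0.0031,-0.0015,-0.009,0,0,1],
    [0,0.0032,-0.0013,-0.009,0,0,1],
    [0,0.0032,-0.0012,-0.009,0,0,1]
  ]
}}

```text
time: 9.53
tool_pos: [0.4826, -0.3096, 0.1499]
tool_rot: [3.008, -0.0, 0.237]
contact_force: [-0.7, 4.5, 2.5]
opening: 0.0092
```

Request:
{"api": "send_rows", "payload": {
  "series": [
    [0,0.0033,-0.0011,-0.009,0,0,1],
    [0,0.0033,-0.0009,-0.009,0,0,1],
    [0,0.0034,-0.0008,-0.009,0,0,1],
    [0,0.0034,-0.0006,-0.009,0,0,1],
    [0,0.0034,-0.0005,-0.009,0,0,1]
  ]
}}

```text
time: 9.95
tool_pos: [0.4865, -0.3263, 0.156]
tool_rot: [2.962, -0.0, 0.237]
contact_force: [-2.0, 2.4, 0.4]
opening: 0.009
```

Request:
{"api": "send_rows", "payload": {
  "series": [
    [0,0,0,0,0,0,1],
    [0,0,0,0,0,0,1],
    [0,0,0,0,0,0,1]
  ]
}}

```text
time: 10.2
tool_pos: [0.4865, -0.3263, 0.156]
tool_rot: [2.962, -0.0, 0.237]
contact_force: [-1.5, 3.8, 2.6]
opening: 0.0088
```

```bash
python3 ck.py 2
python3 - <<'E'
from h import *
for n in("c2","d2"):
    c=load(f"pics/{n}.npz");P=cloud(c).reshape(-1,3);C=c["color"].reshape(-1,3).astype(int)
    ya=np.radians(13.5);xc=np.array([np.sin(ya),-np.cos(ya),0]);yc=np.array([np.cos(ya),np.sin(ya),0]);O=np.array([.4763,-.3037,0])
    q=np.c_[(P-O)@xc,(P-O)@yc,P[:,2]]
    m=(abs(q[:,1])<.064)&(q[:,0]>-.06)&(q[:,0]<.06)&(q[:,2]>.09)&(q[:,2]<.2)&(C.min(1)>120)
    if m.sum()>10:
        l=cv2.fitLine((q[m][:,[0,2]]*1000).astype(np.float32),cv2.DIST_HUBER,0,.01,.01).ravel();print(n,m.sum(),l,np.degrees(np.arctan(l[1]/l[0])))
E
```

```text
[ 0.48648875 -0.32625571  0.15598615] [ 2.96243770e+00 -2.34487584e-04  2.36658954e-01] 0.008824630483218332 [-1.54408866  3.80197855  2.63464873]
bar -0.026130301257011303 0.09046687998631088 r 0.094165009521795 angle deg 40.869256224992306
c2 387 [  0.780237    -0.62548393   7.3311677  121.858536  ] -38.717712
d2 159 [  0.9166962    0.39958495 -23.286037   148.0165    ] 23.552233
```

View pics/c2.png

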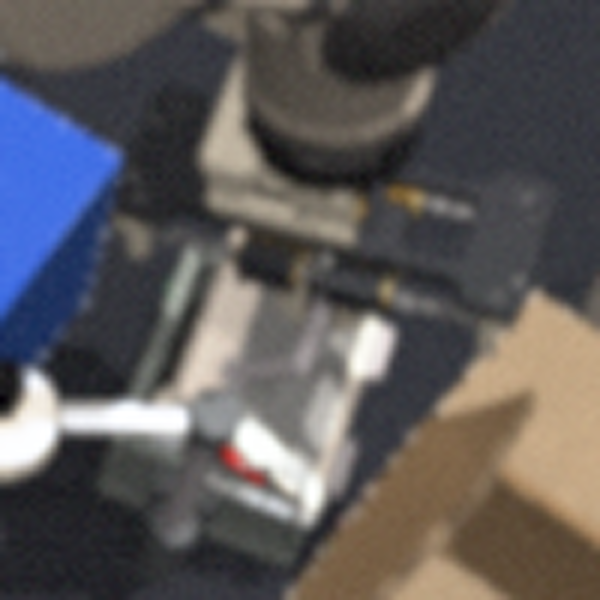

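View pics/d2.png

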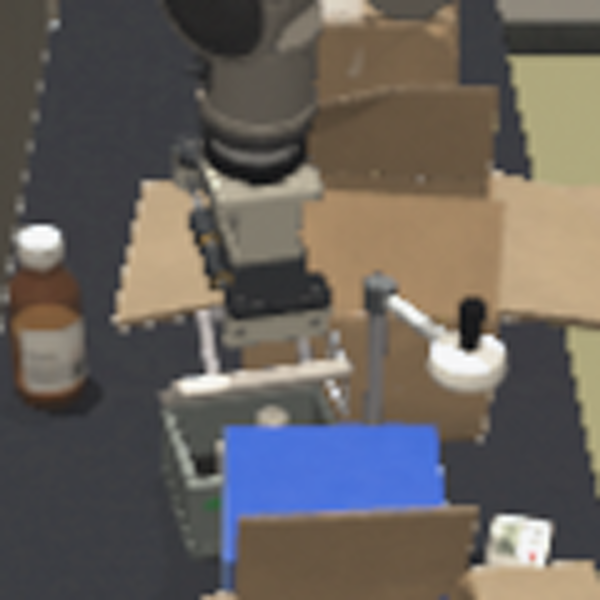

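The gripper geometry gives about 40.9°. A plane fit to the lid in the scene depth gives 38.7°. The lid edge is in line with the red tick at (235,455) in the crop, and the lamp points off to the left. Before handing in I'll check the lamp angle and whether the other objects moved.

Run:
```python
from h import *
d=load("pics/d2.npz");P=cloud(d).reshape(-1,3)
k=(P[:,2]>.212)&(P[:,2]<.245)&(P[:,0]<.38)&(P[:,0]>.28)&(abs(P[:,1]+.23)<.05)
m=P[k].mean(0);print("knob",k.sum(),m,"lamp",np.arctan2(m[1]+.315,m[0]-.3865)-np.radians(13.5))
from cell import imaging,observe
d0=load("pics/side0.npz");c=imaging.read_camera("side")
cv2.imwrite("pics/dif.png",np.hstack([d0["color"],np.abs(c["color"].astype(int)-d0["color"]).clip(0,255).astype(np.uint8)])[:, :, ::-1][:, ::1][:,:][::1]) if 0 else cv2.imwrite("pics/dif.png",(np.abs(c["color"].astype(int)-d0["color"])*2).clip(0,255).astype(np.uint8))
s=observe();print(s["time"],s["qvel"].round(4),s["opening"])
```

```text
knob 46 [ 0.32673866 -0.22924436  0.22986887] lamp 1.94380542034262
10.35 [ 0.0005 -0.0008 -0.0017 -0.0017  0.0013  0.    ] 0.009008181046977929
```

View pics/dif.png

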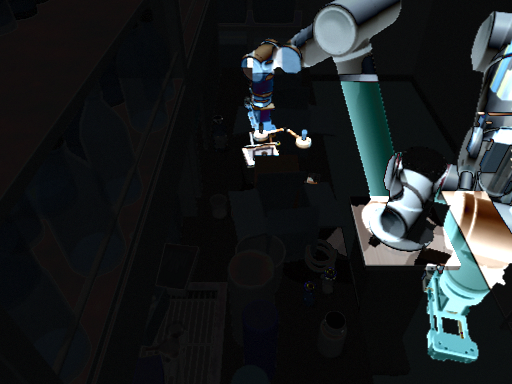

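In the difference image only the arm, lamp and lid have changed; the bystanders, around (220–335,130–335), have not moved. Handing in.

```bash
python3 -c "
from cell import workorder,observe
print(workorder.hand_in()); s=observe(); print(s['time'],s['opening'],s['tool_pos'])"
```

```text
the job is handed in; nothing more can be done
None
the job is handed in; nothing more can be done
```

I swung the lamp left by its knob until it was clear of the lid. Then I gripped the steel handle, lifted the lid to about 40° and handed the job in at 10.4 s with the gripper still holding it (25 N grip).

- **Lamp:** it stood at about 1.94 rad, past the 1.65 where it clears the lid. The lid was still shut when I released the lamp.
- **Lid angle:** the gripper position gives 40.9° and a depth fit in the scene camera gives 38.7°; both are inside the 34–46° allowed. The same fit in the side camera gave a useless slope of 23.6°. I put that down to the lid being seen nearly edge-on and did not use it.
- **Holding still:** joint speeds were below 0.002 rad/s and the fingers were 9 mm apart on the 10 mm bar.
- **Bystanders:** a before/after comparison in the side view showed only the arm, lamp and lid had changed. I did not measure each bystander's position.
- **Forces:** the tool readings peaked at about 14 N, while lifting the lid.

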